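Show the clay pumpkin to the document camera

TASK

In the art room, first turn the camera lamps fully up: push the slide on the control box all the way to its left-hand stop (left as the robot sees it, where the printed bars are widest). Then pick up the clay pumpkin with the carved face and hold it up still and upright before the document camera, its face centred on the lens at lens height, looking straight into it from about 12 cm away. Finish while holding it there in the gripper; do not put it down, and leave everything else on the table where it is.

Things in the scene. Friction and masses are not known exactly. Their poses are not given: they have to be found in the camera images.
- pumpkin: Pumpkin to show, fired clay, the only one with a carved face: body 74 mm across, 50 high, about 0.2 kg. Stem on top (grip here): 22 mm along x, 14 along y, from 49 to 82 mm height, with a 12 mm wide nub on the face's side to x = 29 mm at 70 to 81 mm height. Origin: underside centre; z up; +x out of the face. Starts in one of three places, face within 57 degrees of straight away from the robot.
- face (a point): Centre of the carved face, on the pumpkin's skin: 37 mm from its axis along its +x, 25 mm above its underside. Axes as the pumpkin's.
- doc_camera: Document camera, fixed: grey foot 120 x 150 x 20 mm, post, grey head 144 to 196 mm high with a black lens barrel 42 mm across, a small lamp panel 90 mm to either side, up to 210 mm high. Above the foot nothing reaches past the lens front. Origin: middle of the foot's underside; z up; the lens looks level along -x, roughly towards the robot.
- lens (a point): Centre of the front of the lens, 50 mm from the camera's origin along its -x, 170 mm above the table. Axes as the camera's: the lens looks along -x, so a face looking into it has its +x along this +x.
- control_box: Lamp control box, fixed: grey, 110 (x) x 190 (y) x 35 mm high. Origin: underside centre. In the middle of its top the slide runs along +y (the robot's left; the box is turned up to 0.3 rad), from y = -35 to +35 mm. Two small knobs 10 mm high and a switch stand 34 mm from the slot on the robot's side.
- lamp_slide (a joint): Brightness slide, m: 0 at the right-hand stop, 0.070 at the left-hand (+y) stop, lamps full. It starts between 0.005 and 0.035 and stays where it is left; friction about 1.5 N.
- slide_top (a point): Top centre of the slide's black grip, which is 26 mm (x) by 18 mm (y) and 30 mm high over the box: its top is 65.5 mm above the table. It moves with the grip; axes as the box's.
- squat_pumpkin: Plain clay pumpkin without a face, squat and wide: 92 mm across, 42 mm high, straight stem to 64 mm. Leave alone. Origin: centre of the underside.
- tall_gourd: Plain clay gourd without a face, slim and pear-shaped: 60 mm across, 73 mm high, straight stem to 99 mm. Leave alone. Origin: centre of the underside.
- brush_a: Paint brush, pale wooden handle, 170 mm long, 10 mm thick, lying crosswise in front of the camera's foot. Leave alone. Origin: its middle, on the table; bristles to +x.
- brush_b: Paint brush, blue handle, 170 mm long, 10 mm thick, lying near the robot. Leave alone. Origin: its middle, on the table; bristles to +x.
- brush_pot: White pottery cup, 76 mm across, 90 mm high. Leave alone. Origin: centre of the underside.
- paint_bottle: White paint bottle, 52 mm across, 150 mm high. Leave alone. Origin: centre of the underside.
- paint_jar: Low glass jar with a lid, 60 mm across, 65 mm high. Leave alone. Origin: centre of the underside.
- palette_plate: White plate, 160 mm across, 18 mm high. Leave alone. Origin: centre of the underside.
Mind the look-alikes: they are no part of the job. Leave any yellow look-alike of the pumpkin alone.

How it is judged:
On the way, in this order (a step that is already met when the one before it is completed fails the run):
1. the lamp slide is pushed to its left-hand stop (within 4 mm) (value of joint lamp_slide above 0.066 m), for 0.2 s.
2. after that, the pumpkin with the face is lifted off the table in the gripper (height (world z) of pumpkin above 0.04 m and contact force between the fingers and pumpkin above 0.5 N), for 0.2 s.
At the end, for the whole second after the job is handed in: Slide within 4 mm of its left stop; pumpkin still, held only by the fingers, face 85-155 mm before the lens, within 25 mm of its axis sideways and in height, facing it within 15 degrees, upright within 11; all other loose things within 30 mm of their start (value of joint lamp_slide above 0.066 m and contact force between the fingers and pumpkin above 0.5 N and height (world z) of pumpkin above 0.1 m and contact force between pumpkin and doc_camera below 0.1 N and x of face in the frame of lens between -0.155 and -0.085 m and y of face in the frame of lens between -0.025 and 0.025 m and z of face in the frame of lens between -0.025 and 0.025 m and x of lens in the frame of pumpkin above 0 m and angle between the x axis of pumpkin and the x axis of lens, either way round below 0.26 rad and angle between pumpkin's own z axis and vertical below 0.2 rad and linear speed of pumpkin below 0.03 m/s and angular speed of pumpkin below 0.3 rad/s and distance of each of squat_pumpkin, tall_gourd, brush_a, brush_b, brush_pot, paint_bottle, paint_jar, palette_plate from where it was at the start of the episode below 0.03 m); the arm keeps its last pose, push and grip.
It fails at once if another loose thing on the table is displaced by more than 30 mm (distance of any of squat_pumpkin, tall_gourd, brush_a, brush_b, brush_pot, paint_bottle, paint_jar, palette_plate from where it was at the start of the episode above 0.03 m).
It also fails if it takes over 53 s, if anything falls off the work surface, if the arm or the gripper's body presses on something with over 40 N, if the wrist force passes 120 N, or if a joint passes its speed limit or range.

ROBOT

A 6-joint arm with a two-finger parallel gripper is mounted at the origin on the work surface. World frame = base frame: x ahead of the robot, y to its left, z up, the work surface at z = 0. Lengths are in m, angles in rad, forces in N, time in s.
With the tool pointing down it reaches from about 0.35 to 0.975 m from the base axis. Payload 4.9 kg.
Tool frame: the origin (TCP) lies at the very end of the fingers, on their centre line; the grasp point (between the pads) lies 19 mm behind it; z points along the fingers, y is the line along which they close (so a half turn about z gives the same grasp; the last joint's range is limited). The gripper opens to 85 mm and grips with 20 to 120 N. Pads are 22 mm wide; open, the fingers measure 114 mm over their backs; the gripper's body (76 mm by 85 mm) begins 54 mm behind the grasp point. The pads swing forward as they close: fully open they stand 13 mm farther back than shut.
Start: joints at [-1.365, 0.053, 1.613, -0, 1.476, -0.119], TCP at [0.199, -0.592, 0.231] pointing down, gripper open.
Joint ranges: [-3.01, 3.01], [-1.01, 2.22], [0.06, 2.58], [-1.02, 4.17], [0.09, 2.62], [-3.14, 3.14]. Speed limits (rad/s): [2.57, 2.57, 3.14, 3.14, 3.14, 3.14].

INTERFACE

Orientations are given as a unit quaternion [w, x, y, z].
In Python, from plant import manip gives the robot as it stands.
- The arm moves only by the shell command python3 -m pendant 'ROWS'. ROWS is JSON, a list of rows, each a list of 3 entries, a list of its own where there are three numbers: the opening, from 0 (shut) to 1 (fully open), then the shift along the tool's x, y, z in units of 12 cm (1.0 is 12 cm), then the turn about the tool's z in units of pi rad (1.0 is pi rad). In form: [[gripper, [dx, dy, dz], roll], ...]. A call has 1 to 10 rows; each row is the pose to reach, as a shift and turn from the pose commanded when the call began, along the tool's axes at that moment, turning the shorter way round; what a row does not reach only later rows make up. A row lasts 1/10 s, in which the tool goes at most 50 mm and 8.59 degrees, less where a joint would pass 70% of its speed; a pose out of reach is approached as far as the arm can. A call with a number of a shift or a turn outside -1 to 1 is refused whole. A call with a gripper value outside its range is refused whole. The fingers move at their own pace and stop on an object; the grip force is fixed at half the most. Time passes only in rows, so rows that repeat a pose let the fingers close. It gives the time, the measured TCP pose, the force, the opening and the grip force at its end, in the units of the state.
- manip.state(): the state, without advancing time (a new reading comes with each control period).
- manip.grab_frame(name): name is "scene" or "top" or "wrist"; returns a dict with "img" (480x640x3 uint8, red, green, blue), "fx", "fy", "cx", "cy" (pixels), "eye" and "rotation" of the camera in the world; the wrist camera has in their place "tool_from_camera" (4x4, takes a point from camera to tool coordinates, whose origin is the TCP and whose axes are the flange's). Camera axes: x right, y down, z forward; pixel columns grow to the right and rows downward; lengths in m; the calibration is good to about 2 mm. The wrist camera is an equidistant fisheye: a pixel r from the principal point sees the ray r / f radians off the axis. A picture is of the moment at which its call begins: read the wrist's pose just before it. There is no depth.
- manip.job_done(): hands the job in; it is judged then, once.
The state is a dict: "time": time; "joint_pos": joint angles; "joint_vel": joint speeds; "joint_efforts": joint torques, N m; "tool_pos": TCP position; "tool_rot": TCP orientation; "contact_force": force on the tool from outside, world axes, zero at the start; "ft_torque": the same for the moment, N m; "gripper_width": opening from 0.0 (shut) to 1.0 (fully open); "grasp_force": force on a finger pad.
Only numpy, scipy, OpenCV 4.12 (cv2) and the standard library are available. Lean on these libraries where they do the work, as an engineer would, in place of code of your own. Each camera call takes 0.05 s, during which the arm holds its last target. There are 200 camera calls.

## Working session

There is one attempt and no reset: what is moved stays moved. The work goes in short steps, Python scripts to look and compute and a shell command to move; the robot and the scene stay as the last step left them, time stands still between calls to the robot, and variables do not carry over. Pictures are saved under pics/ and viewed, at most 10 in all, crops included, and the job is handed in when it is done.

```bash
mkdir -p pics; ls; python3 - <<'E'
from plant import manip
import cv2,pickle
d={}
for n in("top","scene"):
    f=manip.grab_frame(n);d[n]=f
    cv2.imwrite(f"pics/{n}0.png",f["img"][:,:,::-1]);print(n,f["fx"],f["fy"],f["cx"],f["cy"],f["eye"],f["rotation"])
pickle.dump(d,open("f0.pkl","wb"))
print(manip.state())
E
```

```text
pics
top 491.749136929204 491.749136929204 324.84742706583324 239.34086826158415 [0.43744481 0.00389142 1.34495646] [-0.02283567  0.71635021 -0.69724279  0.01316779]
scene 569.7546574068725 569.7546574068725 305.2233834276349 245.33569124896349 [ 1.07619316 -0.69701006  1.17647407] [-0.33645181  0.8836911   0.30444364 -0.11490993]
{'time': 0.1, 'joint_pos': array([-1.36501218e+00,  5.32993394e-02,  1.61420663e+00,  2.27850934e-05,
        1.47599906e+00, -1.18986034e-01]), 'joint_vel': array([-1.09183999e-03, -1.24118127e-03, -2.61089619e-03, -5.64413044e-04,
       -1.83296423e-03,  4.97105064e-05]), 'joint_efforts': array([ 1.07635216e-03, -3.94896269e+01, -3.71365571e+01, -6.78033894e-05,
        3.85187828e-03,  1.48995653e-06]), 'tool_pos': array([ 0.19932641, -0.59174688,  0.23015086]), 'tool_rot': array([-9.55778648e-04,  9.86844212e-01,  1.61671230e-01, -3.01549077e-05]), 'contact_force': array([ 0.42397022, -1.29765396,  0.1545048 ]), 'ft_torque': array([-0.01523689, -0.0280904 , -0.016485  ]), 'grasp_force': 0.0, 'gripper_width': 1.0009684212533403}
```

View pics/top0.png

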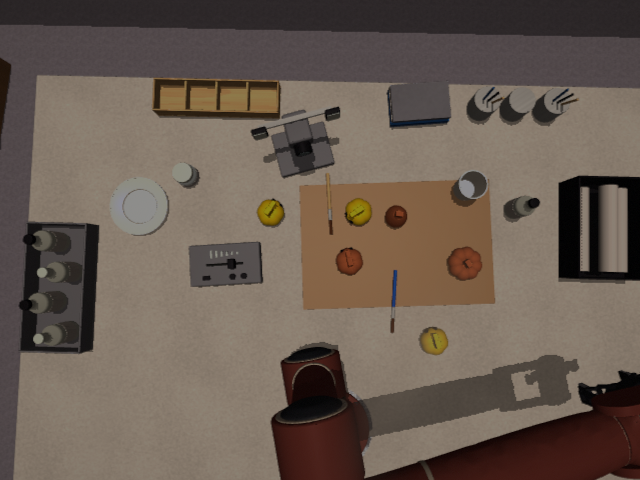

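View pics/scene0.png

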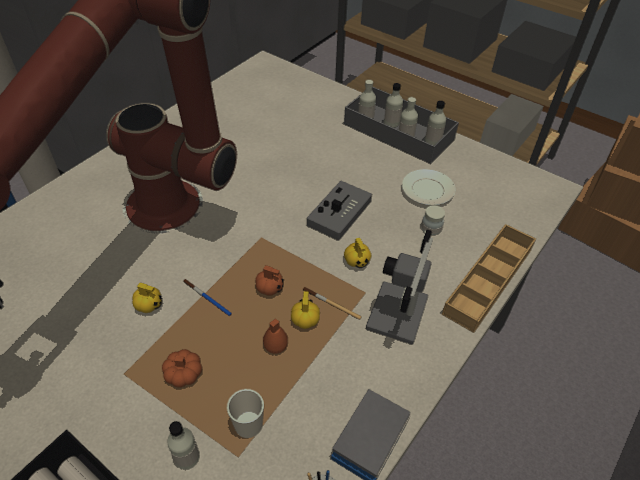

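The top view shows three red candidates: (349,261), (397,216) tall and (465,263) squat. The yellow look-alikes are at (271,212), (359,211) and (434,341). I choose (349,261), at scene (269,281). The control box is at (226,264), with its black grip near (231,264). I'll check these in one close crop.

```bash
python3 - <<'E'
import cv2,pickle,numpy as np
d=pickle.load(open("f0.pkl","rb"))
def c(n,x,y,w,h):
    return cv2.resize(d[n]["img"][y:y+h,x:x+w,::-1],(400,300),interpolation=cv2.INTER_CUBIC)
a=np.hstack([c("top",315,234,68,51),c("scene",235,254,68,51)])
b=np.hstack([c("top",180,228,92,69),c("top",240,97,112,84)])
cv2.imwrite("pics/crop1.png",np.vstack([a,b]))
E
```

```text
(no output)
```

View pics/crop1.png

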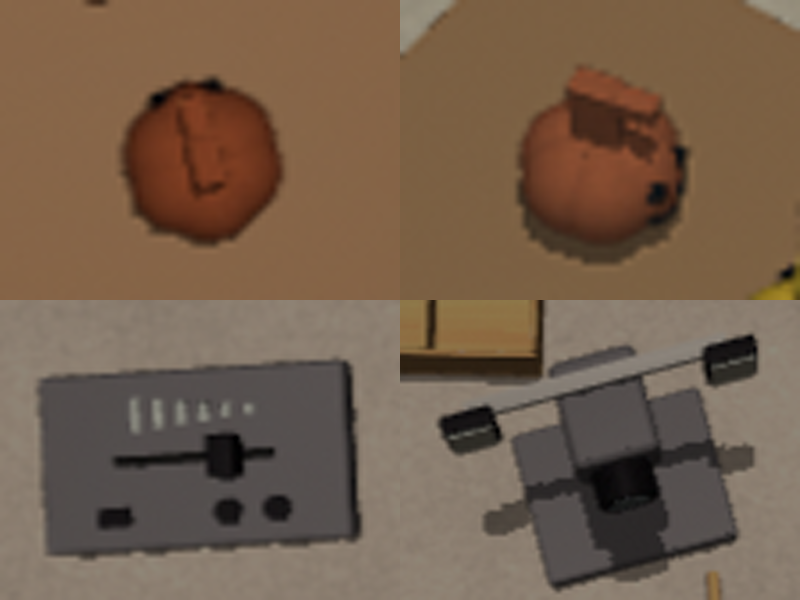

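The crop confirms the red pumpkin: it has dark carved eyes, with the face ahead and slightly left. It also shows the slide grip, the slot and the foot corners clearly enough to measure.

```bash
cat > h.py <<'E'
import numpy as np,pickle
from scipy.spatial.transform import Rotation as R
def rot(q): return R.from_quat(np.roll(q,-1))
def ray(f,u,v,z):
    d=rot(f["rotation"]).apply([(u-f["cx"])/f["fx"],(v-f["cy"])/f["fy"],1]);e=np.array(f["eye"])
    return (e+d*(z-e[2])/d[2])[:3]
E
python3 - <<'E'
from h import *
d=pickle.load(open("f0.pkl","rb"));t=d["top"];s=d["scene"]
np.set_printoptions(precision=4,suppress=True)
P=lambda x,y,z,o,k:ray(t,o[0]+x/k-.5,o[1]+y/k-.5,z)[:2]
B=lambda x,y,z:P(x,y,z,(180,228),400/92); C=lambda x,y,z:P(x,y,z,(240,97),400/112); K=lambda x,y,z:P(x,y,z,(315,234),400/68)
def ang(v): return np.arctan2(v[1],v[0])
bx=[B(40,80,.035),B(345,62,.035),B(355,238,.035),B(47,252,.035)]
print("box",np.mean(bx,0),[np.linalg.norm(bx[i]-bx[i-1]) for i in range(4)],"y dir",ang(bx[0]-bx[1])-np.pi/2,ang(bx[3]-bx[2])-np.pi/2)
print("slot",B(115,161,.035),B(273,152,.035),"grip",B(225,152,.0655))
c=[C(156,285,.02),C(335,237,.02),C(298,90,.02),C(112,137,.02)]
print("foot",c,np.mean(c,0),[np.linalg.norm(c[i]-c[i-1]) for i in range(4)],"yaw",ang(c[0]-c[1])-np.pi/2,ang(c[3]-c[2])-np.pi/2,ang(c[2]-c[1]),ang(c[3]-c[0]))
a,b=C(70,125,.2),C(330,60,.2);print("lamps",a,b,ang(a-b)-np.pi/2,np.linalg.norm(a-b),(a+b)/2)
print("lens top",C(232,207,.17))
print("pk body",K(203,162,.025),"widths",K(125,162,.025)-K(281,162,.025))
print("stem",K(186,92,.081),K(207,190,.082),ang(K(186,92,.081)-K(207,190,.082)))
print("eyes",K(185,91,.033))
Q=lambda x,y,z:ray(s,235+(x)/(400/68)-.5,254+y/(400/68)-.5,z)
print("scene stem",Q(582,68,.082)[:2] if 0 else Q(182,68,.082),Q(261,97,.081),"body",Q(200,165,.025))
for n,(u,v),z in[("brush_a",(329,204),.01),("yA",(271,212),.03),("yB",(359,211),.03),("gourd",(397,216),.04),("brushb",(394,300),.01),("gourdstem",(398,212),.099),("brusha_t",(328,176),.01),("brusha_b",(331,233),.01)]: print(n,ray(t,u,v,z))
E
```

```text
box [0.4315 0.288 ] [np.float64(0.10562673792536315), np.float64(0.1882656097696436), np.float64(0.10802081226125297), np.float64(0.18921043032077825)] y dir 0.08569240167417047 0.07304398634467679
slot [0.4282 0.3381] [0.4364 0.2412] grip [0.4356 0.2644]
foot [array([0.6733, 0.1409]), array([0.7135, 0.0057]), array([0.8262, 0.0369]), array([0.7865, 0.1782])] [0.7499 0.0904] [np.float64(0.11918723624110734), np.float64(0.14109383388303912), np.float64(0.11701051001681209), np.float64(0.14673857765023313)] yaw 0.2891454890524827 0.27452107515851987 0.2707348151251085 0.31830485416008764
lamps [0.7464 0.1826] [0.794  0.0119] 0.2719550493261762 0.17725618672438173 [0.7702 0.0972]
lens top [0.701  0.0756]
pk body [ 0.448  -0.0435] widths [-0.0019  0.071 ]
stem [ 0.4779 -0.0333] [ 0.4354 -0.0435] 0.23534448991761964
eyes [ 0.4799 -0.0342]
scene stem [ 0.441  -0.0415  0.082 ] [ 0.477  -0.0325  0.081 ] body [ 0.4499 -0.0442  0.025 ]
brush_a [0.602  0.0144 0.01  ]
yA [0.5739 0.1696 0.03  ]
yB [ 0.5828 -0.0667  0.03  ]
gourd [ 0.5709 -0.1674  0.04  ]
brushb [ 0.3465 -0.1678  0.01  ]
gourdstem [ 0.5752 -0.162   0.099 ]
brusha_t [0.6789 0.0192 0.01  ]
brusha_b [0.5229 0.0068 0.01  ]
```

```bash
python3 -m pendant '[[0,[1,-1,0],0.078],[0,[1,-1,0],0.078],[0,[1,-1,0],0.078],[0,[1,-1,0],0.078],[0,[1,-1,0],0.078]]' && python3 -m pendant '[[0,[1,-1,0],0],[0,[1,-1,0],0],[0,[1,-1,0],0],[0,[1,-1,0],0]]' && python3 -m pendant '[[0,[0.7,-1,0],0],[0,[0.7,-1,0],0],[0,[0.7,-1,0],0],[0,[0.7,-1,0],0]]' && python3 -m pendant '[[0,[0,-1,0],0],[0,[0,-1,0],0],[0,[0,-1,0],0],[0,[0,-1,0],0],[0,[0,-1,0],0]]'
cat >> h.py <<'E'
def proj(f,st,p):  # world points -> wrist pixels
    T=np.array(f["tool_from_camera"]);q=rot(st["tool_rot"]).inv().apply(np.atleast_2d(p)-st["tool_pos"])
    c=(q-T[:3,3])@T[:3,:3];r=np.hypot(c[:,0],c[:,1]);k=np.arctan2(r,c[:,2])/r
    return np.c_[f["cx"]+f["fx"]*k*c[:,0],f["cy"]+f["fy"]*k*c[:,1]]
def wray(f,st,u,v,z):
    T=np.array(f["tool_from_camera"]);a=np.array([(u-f["cx"])/f["fx"],(v-f["cy"])/f["fy"]]);r=np.hypot(*a)
    d=np.r_[a/r*np.sin(r),np.cos(r)];Q=rot(st["tool_rot"])
    d=Q.apply(T[:3,:3]@d);e=Q.apply(T[:3,3])+st["tool_pos"];return e+d*(z-e[2])/d[2]
def units(st,p,yaw):
    Q=rot(st["tool_rot"]);x=Q.as_matrix()[:,0];y0=np.arctan2(x[1],x[0])
    return (Q.inv().apply(np.array(p)-st["tool_pos"])/.12).round(3),round(-(yaw-y0)/np.pi,4),round(y0,4)
E
python3 - <<'E'
from h import *
from plant import manip
import cv2
st=manip.state();f=manip.grab_frame("wrist")
pickle.dump((f,st),open("w1.pkl","wb"));cv2.imwrite("pics/w1.png",f["img"][:,:,::-1])
print(st["tool_pos"],st["tool_rot"],st["contact_force"],f["fx"],f["cx"],f["cy"],f["tool_from_camera"])
print(proj(f,st,[[.449,-.042,.082],[.702,.0766,.17],[.4356,.2644,.0655]]))
E
```

```text
time: 0.6
tool_pos: [0.2758, -0.4384, 0.231]
tool_rot: [-0.0, 0.999, 0.041, -0.0]
contact_force: [0.3, 0.1, 0.0]
gripper_width: 0.143
grasp_force: 0.0
time: 1.0
tool_pos: [0.3865, -0.3098, 0.2313]
tool_rot: [-0.0, 0.999, 0.041, 0.0]
contact_force: [-0.7, -1.0, -0.3]
gripper_width: 0.003
grasp_force: 0.0
time: 1.4
tool_pos: [0.4612, -0.1821, 0.2313]
tool_rot: [-0.0, 0.999, 0.043, 0.0]
contact_force: [0.2, 0.0, -1.1]
gripper_width: 0.003
grasp_force: 0.0
time: 1.9
tool_pos: [0.4498, -0.0665, 0.2314]
tool_rot: [0.001, 0.999, 0.04, 0.0]
contact_force: [0.4, 0.7, -0.0]
gripper_width: -0.001
grasp_force: 0.0
[ 0.44984546 -0.06652631  0.23138321] [5.52711232e-04 9.99217369e-01 3.95517798e-02 2.64826244e-05] [ 0.44876653  0.67192935 -0.01966028] 371.64829954431775 321.8674388852535 240.33290546228326 [[-1.04418660e-03 -9.58337184e-01 -2.85637447e-01  7.19358575e-02]
 [ 9.99999455e-01 -1.00008592e-03 -3.00263540e-04  6.76220390e-04]
 [ 2.09172638e-06 -2.85637605e-01  9.58337706e-01 -1.41965932e-01]
 [ 0.00000000e+00  0.00000000e+00  0.00000000e+00  1.00000000e+00]]
[[ 290.58714859  221.40742669]
 [ 136.29567514 -120.81378189]
 [  18.96641906  212.93373201]]
```

View pics/w1.png

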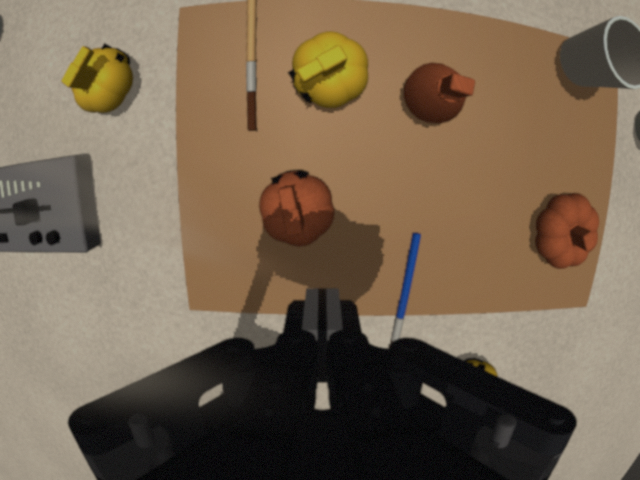

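The wrist view puts the pumpkin at (297,208), with its stem pointing to (288,186). The box grip is at (25,210), against a prediction of (19,213). Next I go to the right of the slide.

```bash
python3 -m pendant '[[0,[0.09,-1,0],0],[0,[0.09,-1,0],0],[0,[0.09,-1,0],0],[0,[0.09,-1,0],0]]' && python3 -m pendant '[[0,[0,-1,0],0],[0,[0,-1,0],0],[0,[0,-1,0],0],[0,[0,-1,0],0]]' && python3 -m pendant '[[0,[0,-0.38,0.8],0],[0,[0,-0.38,0.8],0],[0,[0,-0.38,0.8],0],[0,[0,-0.38,0.8],0],[0,[0,-0.38,0.8],0],[0,[0,-0.38,0.8],0]]'
python3 - <<'E'
from h import *
from plant import manip
import cv2
st=manip.state();f=manip.grab_frame("wrist")
pickle.dump((f,st),open("w2.pkl","wb"));cv2.imwrite("pics/w2.png",f["img"][:,:,::-1])
print(st["tool_pos"],units(st,[.438,.219,.046],.08))
print(proj(f,st,[[.4356,.2644,.0655],[.4282,.3381,.035],[.4364,.2412,.035]]))
E
```

```text
time: 2.35
tool_pos: [0.4512, 0.0557, 0.2313]
tool_rot: [0.0, 0.999, 0.041, -0.0]
contact_force: [-0.1, -0.2, -0.7]
gripper_width: -0.003
grasp_force: 0.0
time: 2.75
tool_pos: [0.4418, 0.1749, 0.2312]
tool_rot: [0.0, 0.999, 0.04, -0.0]
contact_force: [0.1, -1.4, -0.4]
gripper_width: 0.001
grasp_force: 0.0
time: 3.35
tool_pos: [0.4398, 0.2197, 0.1382]
tool_rot: [-0.0, 0.999, 0.039, 0.002]
contact_force: [-0.5, -0.6, 0.1]
gripper_width: -0.001
grasp_force: 0.0
[0.43976883 0.21971392 0.13816075] (array([-0.019,  0.005,  0.768]), np.float64(-0.0006), np.float64(0.078))
[[248.3627571  254.32103443]
 [159.81610448 242.63621911]
 [289.71535106 241.81450972]]
```

View pics/w2.png

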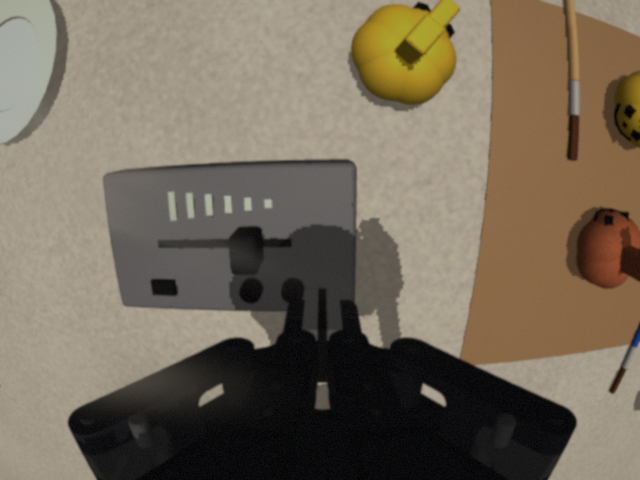

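The grip is at (246,250) and the slot ends are at (159,243) and (290,242), all matching the measurement. I descend and push left.

```bash
python3 -m pendant '[[0,[-0.02,0,0.3],0],[0,[-0.02,0,0.6],0],[0,[-0.02,0,0.76],0],[0,[-0.02,0,0.76],0],[0,[-0.02,0,0.76],0]]' && python3 -m pendant '[[0,[0,-0.1,0],0],[0,[0,-0.2,0],0],[0,[0,-0.25,0],0],[0,[0,-0.3,0],0],[0,[0,-0.35,0],0],[0,[0,-0.4,0],0],[0,[0,-0.45,0],0],[0,[0,-0.5,0],0],[0,[0,-0.55,0],0],[0,[0,-0.6,0],0]]' && python3 -m pendant '[[0,[0,-0.02,0],0],[0,[0,-0.04,0],0],[0,[0,-0.04,0],0],[0,[0,-0.04,0],0]]'
```

```text
time: 3.9
tool_pos: [0.4363, 0.2202, 0.0456]
tool_rot: [-0.0, 0.999, 0.04, 0.001]
contact_force: [0.8, 0.2, 1.0]
gripper_width: 0.001
grasp_force: 0.0
time: 4.9
tool_pos: [0.4292, 0.2924, 0.044]
tool_rot: [0.0, 0.999, 0.04, -0.0]
contact_force: [0.3, -1.9, 2.0]
gripper_width: 0.0
grasp_force: 0.9
time: 5.3
tool_pos: [0.4289, 0.2969, 0.0439]
tool_rot: [-0.0, 0.999, 0.04, -0.0]
contact_force: [0.4, -0.0, -1.0]
gripper_width: 0.002
grasp_force: 0.0
```

```bash
python3 -m pendant '[[0,[0,-0.015,0],0],[0,[0,-0.03,0],0],[0,[0,-0.03,0],0]]';python3 -m pendant '[[0,[0,-0.015,0],0],[0,[0,-0.015,0],0],[0,[0,-0.015,0],0]]'
python3 - <<'E'
from h import *
from plant import manip
import cv2
f=manip.grab_frame("top");w=manip.grab_frame("wrist")
cv2.imwrite("pics/t2.png",np.hstack([cv2.resize(f["img"][228:297,180:272],(400,300),interpolation=2),cv2.resize(w["img"][120:360,80:400],(400,300))])[:,:,::-1])
E
```

```text
time: 5.6
tool_pos: [0.4286, 0.3003, 0.0439]
tool_rot: [0.0, 0.999, 0.04, -0.0]
contact_force: [0.2, -1.5, -0.4]
gripper_width: -0.003
grasp_force: 0.5
time: 5.9
tool_pos: [0.4285, 0.3022, 0.044]
tool_rot: [-0.0, 0.999, 0.04, -0.0]
contact_force: [-0.4, -1.1, -1.7]
gripper_width: 0.001
grasp_force: 0.4
```

View pics/t2.png

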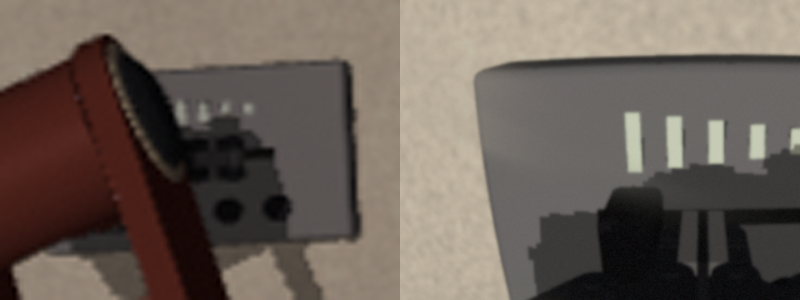

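In the wrist crop the grip (about x=632) is near the left end below the widest bar, but there is no stop force yet. I keep going in small steps.

```bash
for i in 1; do python3 -m pendant '[[0,[0,-0.012,0],0],[0,[0,-0.025,0],0],[0,[0,-0.025,0],0]]' ; python3 -m pendant '[[0,[0,-0.012,0],0],[0,[0,-0.012,0],0],[0,[0,-0.012,0],0]]'; done | grep -E "pos|force"
```

```text
tool_pos: [0.4285, 0.3031, 0.0441]
contact_force: [0.4, -11.1, 2.9]
grasp_force: 5.0
tool_pos: [0.4285, 0.3032, 0.0441]
contact_force: [0.7, -15.2, 5.1]
grasp_force: 7.5
```

The slide is at its stop: the force rose to 15 N and the tool stopped moving. I retreat, go above the pumpkin with the gripper open, and measure.

```bash
python3 -m pendant '[[0,[0,0.1,0],0],[0,[0,0.2,0],0],[0,[0,0.2,-0.4],0],[0,[0,0.2,-0.8],0],[0,[0,0.2,-1],0],[0,[0,0.2,-1],0]]' && python3 -m pendant '[[1,[-0.06,1,0],0],[1,[-0.06,1,0],0],[1,[-0.06,1,0],0],[1,[-0.06,1,0],0]]' && python3 -m pendant '[[1,[0,1,0],0],[1,[0,1,0],0],[1,[0,1,0],0],[1,[0,1,0],0]]' && python3 -m pendant '[[1,[-0.3,0.68,0],0],[1,[-0.3,0.68,0],0],[1,[-0.3,0.68,0],0],[1,[-0.3,0.68,0],0],[1,[-0.3,0.68,0],0]]' | grep pos
python3 - <<'E'
from h import *
from plant import manip
import cv2
st=manip.state();f=manip.grab_frame("wrist");t=manip.grab_frame("top")
pickle.dump((f,st,t),open("w3.pkl","wb"))
p=proj(f,st,[[.449,-.042,.082]])[0];print(p,st["tool_pos"])
x,y=max(0,int(p[0])-80),max(0,int(p[1])-60);print(x,y)
cv2.imwrite("pics/w3.png",np.hstack([cv2.resize(f["img"][y:y+120,x:x+160],(400,300),interpolation=2),cv2.resize(t["img"][228:297,180:272],(400,300),interpolation=2)])[:,:,::-1])
E
```

```text
time: 7.2
tool_pos: [0.4332, 0.2839, 0.1699]
tool_rot: [-0.002, 0.999, 0.04, 0.005]
contact_force: [0.0, 0.5, 0.6]
gripper_width: 0.001
grasp_force: 0.0
time: 7.6
tool_pos: [0.4319, 0.1603, 0.1626]
tool_rot: [0.0, 0.999, 0.038, -0.001]
contact_force: [-0.1, -0.2, 0.5]
gripper_width: 0.681
grasp_force: 0.0
time: 8.0
tool_pos: [0.442, 0.0416, 0.1632]
tool_rot: [-0.0, 0.999, 0.038, -0.0]
contact_force: [-0.8, 1.7, -0.1]
gripper_width: 0.997
grasp_force: 0.0
tool_pos: [0.4129, -0.04, 0.1638]
[329.05062584 192.20790369] [ 0.41294766 -0.04000567  0.16375612]
249 132
```

View pics/w3.png

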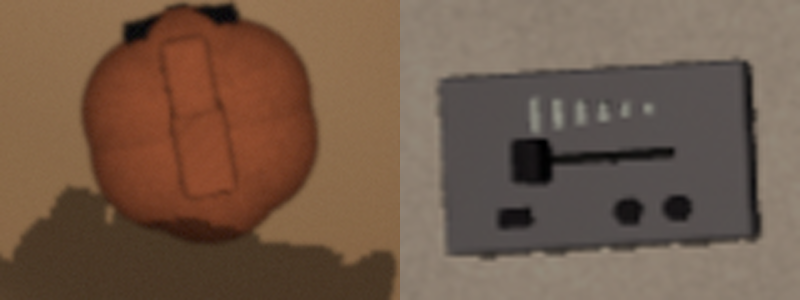

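The slide stands at the left end (crop 530,160). The stem's corners are clear: nub tip (162,42) and (209,37), back (184,198) and (236,190).

```bash
python3 - <<'E'
from h import *
f,st,t=pickle.load(open("w3.pkl","rb"))
W=lambda x,y,z:wray(f,st,249+x/2.5-.5,132+y/2.5-.5,z)
a=[W(162,42,.081),W(209,37,.081),W(236,190,.082),W(184,198,.082)]
F=(a[0]+a[1])/2;B=(a[2]+a[3])/2;d=(F-B)[:2];L=np.linalg.norm(d);yaw=np.arctan2(d[1],d[0])
S=(W(172,117,.082)+W(222,108,.082))/2
u=d/L;c=B[:2]+.011*u;print("L",L,"w",np.linalg.norm(a[0]-a[1]),np.linalg.norm(a[2]-a[3]),"yaw",yaw,"c from back",c,"from nub",F[:2]-.029*u,"step",S[:2]-.011*u)
print("body c",W(200,122,.03))
c=(c+F[:2]-.029*u)/2
e=(W(130,30,.033)+W(226,15,.033))/2;print("eyes yaw",np.arctan2(*(e[:2]-c)[::-1]))
print(c,units(st,[*c,.055],yaw))
E
```

```text
L 0.03829567724896608 w 0.011324767312260986 0.012935681294252379 yaw 0.23871181253178525 c from back [ 0.44938428 -0.04239916] from nub [ 0.44772829 -0.04280215] step [ 0.44784282 -0.04273451]
body c [ 0.44964774 -0.04246874  0.03      ]
eyes yaw 0.28969768300266635
[ 0.44855629 -0.04260065] (array([0.294, 0.047, 0.906]), np.float64(-0.05), np.float64(0.0815))
```

```bash
python3 -m pendant '[[1,[0.294,0.047,0],-0.051],[1,[0.294,0.047,0],-0.051],[1,[0.294,0.047,0.3],-0.051],[1,[0.294,0.047,0.6],-0.051],[1,[0.294,0.047,0.8],-0.051],[1,[0.294,0.047,0.906],-0.051],[1,[0.294,0.047,0.906],-0.051],[1,[0.294,0.047,0.906],-0.051]]' && python3 -m pendant '[[0,[0,0,0],0],[0,[0,0,0],0],[0,[0,0,0],0],[0,[0,0,0],0],[0,[0,0,0],0],[0,[0,0,0],0],[0,[0,0,0],0],[0,[0,0,0],0],[0,[0,0,0],0]]'
```

```text
time: 9.4
tool_pos: [0.4491, -0.0441, 0.0564]
tool_rot: [0.0, 0.993, 0.12, 0.001]
contact_force: [-0.3, -0.6, 1.2]
gripper_width: 0.997
grasp_force: 0.0
time: 10.3
tool_pos: [0.4486, -0.0442, 0.0556]
tool_rot: [0.0, 0.993, 0.12, 0.0]
contact_force: [-0.2, 0.2, 2.2]
gripper_width: 0.147
grasp_force: 61.6
```

```bash
python3 -m pendant '[[0,[0,0,-0.1],0],[0,[0,0,-0.25],0],[0,[0,0,-0.45],0],[0,[0,0,-0.65],0],[0,[0,0,-0.85],0],[0,[0,0,-1],0],[0,[0,0,-1],0],[0,[0,0,-1],0]]' && python3 -m pendant '[[0,[0,0,-0.21],-0.011],[0,[0,0,-0.21],-0.011],[0,[0,0,-0.21],-0.011]]'
python3 - <<'E'
from h import *
from plant import manip
import cv2
st=manip.state();f=manip.grab_frame("wrist");t=manip.grab_frame("scene")
pickle.dump((f,st,t),open("w4.pkl","wb"));cv2.imwrite("pics/w4.png",np.hstack([cv2.resize(f["img"],(400,300)),cv2.resize(t["img"][200:380,220:460],(400,300))])[:,:,::-1])
print(st["tool_pos"],units(st,[.5505,.032,.2006],.28),proj(f,st,[.702,.0766,.17]))
E
```

```text
time: 11.1
tool_pos: [0.4479, -0.0441, 0.1749]
tool_rot: [-0.0, 0.993, 0.12, -0.0]
contact_force: [0.2, 0.3, -3.5]
gripper_width: 0.152
grasp_force: 61.3
time: 11.4
tool_pos: [0.448, -0.0441, 0.1994]
tool_rot: [-0.0, 0.991, 0.137, -0.001]
contact_force: [-0.4, 0.2, -2.7]
gripper_width: 0.147
grasp_force: 61.2
[ 0.44798857 -0.04411473  0.19940117] (array([ 0.994, -0.38 , -0.011]), np.float64(-0.002), np.float64(0.2739)) [[ 237.8772678  -187.25736386]]
```

View pics/w4.png

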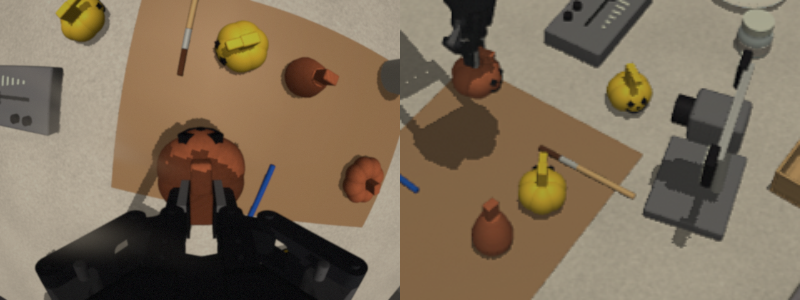

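The pumpkin hangs upright with its face forward, and the lens is at scene crop (683,108). I cross-check the lens position and move in.

```bash
python3 - <<'E'
from h import *
f,st,t=pickle.load(open("w4.pkl","rb"))
print(ray(t,220+281/1.6667,200+110/1.6667,.17))
E
python3 -m pendant '[[0,[0.2,-0.08,0],0],[0,[0.4,-0.16,0],0],[0,[0.6,-0.24,0],0],[0,[0.8,-0.32,-0.01],0],[0,[0.9,-0.36,-0.01],-0.002],[0,[0.994,-0.38,-0.01],-0.002],[0,[0.994,-0.38,-0.01],-0.002],[0,[0.994,-0.38,-0.01],-0.002],[0,[0.994,-0.38,-0.01],-0.002]]'
python3 - <<'E'
from h import *
from plant import manip
import cv2
st=manip.state();f=manip.grab_frame("wrist");t=manip.grab_frame("scene");p=manip.grab_frame("top")
pickle.dump((f,st,t,p),open("w5.pkl","wb"));cv2.imwrite("pics/w5.png",np.vstack([np.hstack([cv2.resize(f["img"],(400,300)),cv2.resize(t["img"][200:320,320:480],(400,300),interpolation=2)]),np.hstack([cv2.resize(p["img"][97:181,240:352],(400,300),interpolation=2),cv2.resize(p["img"][90:285,200:460],(400,300))])])[:,:,::-1])
print(st["tool_pos"],st["contact_force"])
E
```

```text
[0.71604634 0.07757401 0.17      ]
time: 12.4
tool_pos: [0.5502, 0.0315, 0.2016]
tool_rot: [0.0, 0.99, 0.14, -0.0]
contact_force: [-1.0, -0.1, -3.3]
gripper_width: 0.15
grasp_force: 61.1
[0.55023161 0.03150096 0.20158637] [-0.96011147 -0.14308065 -3.32471892]
```

View pics/w5.png

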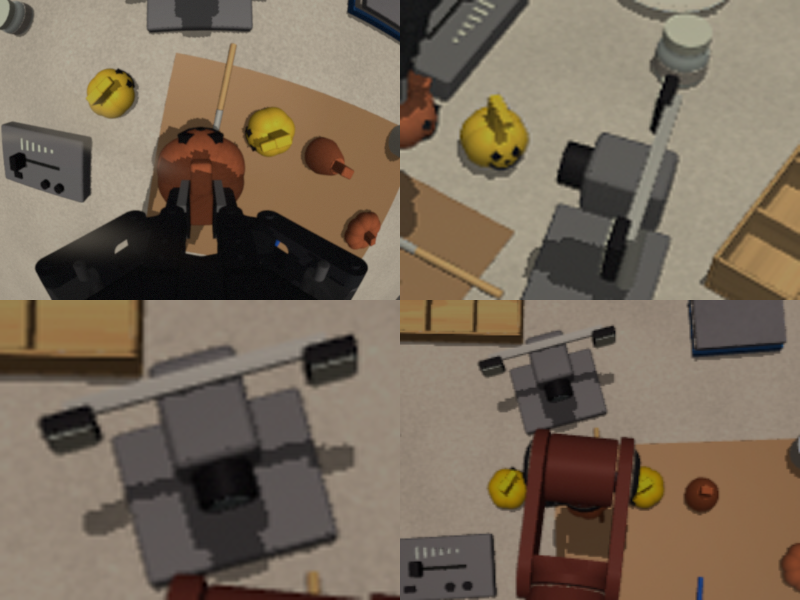

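```bash
python3 - <<'E'
from h import *
f,st,t,p=pickle.load(open("w5.pkl","rb"))
print("lens scene",ray(t,320+168/2.5-.5,200+163/2.5-.5,.17))
a,b=[wray(f,st,x/.625,y/.625,.02) for x,y in((147,29),(253,29))]
yaw=np.arctan2(*(a-b)[:2][::-1])-np.pi/2;m=(a+b)/2
print("foot edge",a,b,np.linalg.norm(a-b),yaw,"lens",m[:2]+.01*np.array([np.cos(yaw),np.sin(yaw)]))
C=lambda x,y,z:ray(p,240+x*.28-.5,97+y*.28-.5,z)
print("lens top",C(225,480-300-0,.191),C(229,505-300,.17))
u=np.array([np.cos(.277),np.sin(.277)]);v=np.array([-u[1],u[0]])
c=st["tool_pos"][:2]
for L in ([.702,.0766],[.708,.078]):
    r=c+.037*u-L;print(r@u,r@v,st["tool_pos"][2]-.0556+.025-.17)
E
```

```text
lens scene [0.71053475 0.07816723 0.17      ]
foot edge [0.67503747 0.14523649 0.02      ] [0.71537455 0.00346372 0.02      ] 0.1473994563099764 0.2771945013284245 lens [0.70482428 0.07708669]
lens top [0.71429779 0.07953271 0.191     ] [0.70231408 0.07769541 0.17      ]
-0.12131629532977692 -0.0018755814269767052 0.0009863749279835354
-0.12747043614554093 -0.0015813862201033355 0.0009863749279835354
```

The pose is within about 7 mm and 1° by every measurement. I let it settle and hand in.

```bash
python3 -m pendant '[[0,[0,0,0],0],[0,[0,0,0],0],[0,[0,0,0],0],[0,[0,0,0],0],[0,[0,0,0],0]]' && python3 -c "
from plant import manip
print(manip.job_done())"
```

```text
time: 13.05
tool_pos: [0.5508, 0.032, 0.2018]
tool_rot: [0.0, 0.99, 0.14, -0.0]
contact_force: [0.3, 0.1, -3.4]
gripper_width: 0.15
grasp_force: 61.1
the job is handed in; nothing more can be done
None
```

I handed the job in at 13 s, with no verdict returned: the lamp slide is at its left stop, and the carved pumpkin is held upright about 12 cm before the lens, its face within about 2 mm of the lens axis.

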